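# Swing the folded lantern to the next hole on its pull-pin bracket

### The job

Two pull-pin swivel brackets stand on the shelf: one carries the round white lantern folded flat, the other a square steel tray. On the lantern's bracket, pull the black knob up until its pin is clear of the hole, swing the arm round to the next hole (the middle one of the three), and let go so that the pin snaps fully home there. Leave the tray's bracket as it is.

Things in the scene. Friction and masses are not known exactly. Their poses are not given: they have to be found in the camera images.
- lantern_knob (a point): Centre of the black pull-knob on the lantern bracket: upright cylinder 28 mm across, 30 mm tall, this point 99 mm above the shelf at rest and 100 mm from the pivot. z up, x outward along the arm. Under it a flat aluminium arm, 24 mm wide, upper face at 68 mm (collar to 72). At the arm's end the white pleated lantern, 110 mm disc centred 205 mm from the pivot, top 64 mm high.
- lantern_pin (a joint): Lift of that knob and its pin, m: 0 is home in a hole, stop at 0.030. The spring pulls down with 6 N at rest, 9 N at 0.025; let go, it snaps down. The pin (14 mm thick, round tip) clears the plate above 0.017, so lift about 0.023; resting on the plate between holes it reads 0.017. While it is down in a hole the arm is locked.
- lantern_pivot (a point): Point on the vertical pivot axis of that bracket's fixed foot, 99 mm above the shelf. z up; x points to the middle hole, the goal. Three holes at 100 mm radius, at -36, 0, +36 degrees from x (anticlockwise from above); the arm starts at -36. Holes are 18 mm wide along the arc, flared to 34 mm on top: a pin let go within 10 mm of the centre slides in. Pivot cap 36 mm wide, 78 mm high.
- lantern_swing (a joint): Turn of the lantern's arm about the pivot, rad, anticlockwise from above: about 0 in the starting hole, 0.628 (36 degrees) in the middle hole, 1.257 in the last. Slight friction, no spring: it stays where left. Knob and arm turn together, so a firm grip on the knob should turn with the arm.
- tray_knob (a point): Centre of the identical knob on the other bracket, whose arm carries a square steel tray of 105 mm; 99 mm above the shelf. Not to be moved.

How it is judged:
On the way:
1. the lantern's knob is pulled up at least 14 mm with the arm still at its starting hole (value of joint lantern_pin above 0.014 m and value of joint lantern_swing below 0.15 rad), for 0.05 s.
At the end, for the whole second after the job is handed in: The lantern's arm stands at the middle hole (0.628 rad, within 0.07 rad, about 4 degrees, which the seated pin ensures) and is still, its knob is down within 4 mm of its rest height so that the pin is home, and the tray's knob is within 10 mm of where it was (value of joint lantern_swing between 0.558 and 0.698 rad and value of joint lantern_pin below 0.004 m and velocity of joint lantern_swing between -0.05 and 0.05 rad/s and distance of tray_knob from where it was at the start of the episode below 0.01 m); the robot touches nothing.
It fails at once if the tray bracket's knob is pulled or swung by more than 10 mm (distance of tray_knob from where it was at the start of the episode above 0.01 m).
It also fails if it takes over 32 s, if anything falls off the work surface, if the arm or the gripper's body presses on something with over 40 N, if the wrist force passes 120 N, or if a joint passes its speed limit or range.

### The arm

A 6-joint arm with a two-finger parallel gripper is mounted at the origin on the work surface. World frame = base frame: x ahead of the robot, y to its left, z up, the work surface at z = 0. Lengths are in m, angles in rad, forces in N, time in s.
With the tool pointing down it reaches from about 0.35 to 0.975 m from the base axis. Payload 4.9 kg.
Tool frame: the origin (TCP) lies between the finger pads; the fingertips stand 25 mm ahead of it and the grasp point (between the pads) lies 6 mm ahead of it; z points along the fingers, y is the line along which they close (so a half turn about z gives the same grasp; the last joint's range is limited). The gripper opens to 85 mm and grips with 20 to 120 N. Pads are 22 mm wide; open, the fingers measure 114 mm over their backs; the gripper's body (76 mm by 85 mm) begins 54 mm behind the grasp point. The pads swing forward as they close: fully open they stand 13 mm farther back than shut.
Start: joints at [1.16, 0.053, 1.613, -0, 1.476, -0.119], TCP at [0.18, 0.599, 0.256] pointing down, gripper open.
Joint ranges: [-3.01, 3.01], [-1.01, 2.22], [0.06, 2.58], [-1.02, 4.17], [0.09, 2.62], [-3.14, 3.14]. Speed limits (rad/s): [2.57, 2.57, 3.14, 3.14, 3.14, 3.14].

### API

Orientations are given as a unit quaternion [w, x, y, z].
In Python, from plant import manip gives the robot as it stands.
- The arm moves only by the shell command python3 -m inch 'ROWS'. ROWS is JSON, a list of rows, each a list of 3 entries, a list of its own where there are three numbers: the shift along the tool's x, y, z in m, then the turn, a rotation vector about the tool's x, y, z in rad, then the opening, from 0 (shut) to 1 (fully open). A call has 1 to 8 rows; each row shifts and turns the commanded pose from where the row before left it, along the tool's axes as they then stand; what a row does not reach is not made up. A row lasts 1/10 s, in which the tool goes at most 50 mm and 8.59 degrees, less where a joint would pass 70% of its speed; a pose out of reach is approached as far as the arm can. A call with a gripper value outside its range is refused whole. The fingers move at their own pace and stop on an object; the grip force is fixed at half the most. Time passes only in rows, so rows that do not move let the fingers close. It gives the time, the measured TCP pose, the force, the opening and the grip force at its end, in the units of the state.
- manip.state(): the state, without advancing time (a new reading comes with each control period).
- manip.grab_frame(name): name is "side" or "top"; returns (picture, depth): 384x512x3 uint8, red, green, blue; 384x512 float32, m along the optical axis (not along the pixel's ray), 0 where there is no reading.
- manip.camera_params(name): a dict with "camera_matrix" (3x3 intrinsics, pixels), "k1" (the pictures are not rectified: a ray, as slopes to the right and down, at radius r is drawn at 1 + k1 r^2 times it, then the intrinsics apply), "rvec" (rotation vector, rad) and "tvec" (3), from world to camera coordinates, as OpenCV has them. Camera axes: x right, y down, z forward; pixel columns grow to the right and rows downward; lengths in m; the calibration is good to about 2 mm. A picture is of the moment at which its call begins. camera_params takes no time and is no camera call.
- manip.job_done(): hands the job in; it is judged then, once.
Trained networks look in the newest picture that a camera, given by its name, has taken for a name from the list of things; names that differ only in an ending like _2 or _b are one class to them, and where a whole thing is asked for, a point or a joint stands for the part that bears it (a point fixed in the world has none). Each returns a list of dicts, best first, with "score" (0 to 1); they miss things now and then, are a little off and sometimes report something else, mostly with a low value. They report only what shows in the picture. A call takes as long as a camera call.
- manip.look_for(camera, label): "point" ([x, y, z] in m, in world coordinates, good to about 4 mm: the middle of the surface that is visible of it).
The state is a dict: "time": time; "joint_pos": joint angles; "joint_vel": joint speeds; "joint_efforts": joint torques, N m; "tool_pos": TCP position; "tool_rot": TCP orientation; "contact_force": force on the tool from outside, world axes, zero at the start; "ft_torque": the same for the moment, N m; "gripper_width": opening from 0.0 (shut) to 1.0 (fully open); "grasp_force": force on a finger pad.
Only numpy, scipy, OpenCV 4.12 (cv2) and the standard library are available. Lean on these libraries where they do the work, as an engineer would, in place of code of your own. Each camera call takes 0.05 s, during which the arm holds its last target. There are 200 camera calls.

## Working session

There is one attempt and no reset: what is moved stays moved. The work goes in short steps, Python scripts to look and compute and a shell command to move; the robot and the scene stay as the last step left them, time stands still between calls to the robot, and variables do not carry over. Pictures are saved under pics/ and viewed, at most 10 in all, crops included, and the job is handed in when it is done.

```bash
mkdir -p pics; ls; cat > h.py <<'E'
import numpy as np, cv2
from scipy.spatial.transform import Rotation as R
from plant import manip
def pix(cam,P):
    p=manip.camera_params(cam); K=np.array(p["camera_matrix"])
    return cv2.projectPoints(np.float64(P).reshape(-1,1,3),np.float64(p["rvec"]),np.float64(p["tvec"]),K,np.float64([p["k1"],0,0,0]))[0].reshape(-1,2)
def cloud(cam,d):
    p=manip.camera_params(cam); K=np.array(p["camera_matrix"]);h,w=d.shape
    u,v=np.meshgrid(np.arange(w),np.arange(h))
    n=cv2.undistortPoints(np.float64(np.stack([u,v],-1)).reshape(-1,1,2),K,np.float64([p["k1"],0,0,0])).reshape(h,w,2)
    c=np.concatenate([n*d[...,None],d[...,None]],-1)
    Rm=cv2.Rodrigues(np.float64(p["rvec"]))[0]
    return (c-np.float64(p["tvec"]).ravel())@Rm
E
python3 - <<'E'
from h import *
ims=[]
for c in ("side","top"):
    im,d=manip.grab_frame(c); np.save(f"pics/{c}0.npy",d)
    im=np.ascontiguousarray(im[...,::-1]); cv2.imwrite(f"pics/{c}0.png",im)
    for l in ("lantern_knob","lantern_pivot","tray_knob"):
        for r in manip.look_for(c,l)[:3]: print(c,l,r, pix(c,r["point"]).round())
s=manip.state();print(s)
E
```

```text
pics
side lantern_knob {'point': [0.5963, -0.2436, 0.1014], 'score': 0.76} [[334. 226.]]
side lantern_knob {'point': [0.5982, 0.1125, 0.1009], 'score': 0.65} [[229. 154.]]
side lantern_pivot {'point': [0.5892, -0.2291, 0.053], 'score': 0.56} [[324. 240.]]
side tray_knob {'point': [0.5995, 0.1124, 0.1032], 'score': 0.68} [[229. 153.]]
top lantern_knob {'point': [0.6018, -0.2392, 0.1113], 'score': 0.76} [[360. 164.]]
top lantern_pivot {'point': [0.5903, -0.2172, 0.0586], 'score': 0.88} [[342. 175.]]
top tray_knob {'point': [0.6081, 0.1207, 0.1149], 'score': 0.66} [[165. 157.]]
{'time': 0.4, 'joint_pos': array([ 1.16000367e+00,  5.27999067e-02,  1.61310272e+00,  5.72521617e-06,
        1.47598681e+00, -1.18952920e-01]), 'joint_vel': array([ 0.00045812, -0.0020789 , -0.00027779, -0.00130977, -0.00038896,
        0.00049298]), 'joint_efforts': array([-4.59477433e-04, -3.93051124e+01, -3.69811070e+01, -1.56338742e-04,
        2.40089161e-03,  2.20111929e-05]), 'tool_pos': array([0.17975334, 0.59849359, 0.25612034]), 'tool_rot': array([-4.15969858e-05,  1.45402852e-01,  9.89372523e-01, -1.42469583e-04]), 'contact_force': array([-0.65772017, -0.31480347,  0.11641957]), 'ft_torque': array([0.02871235, 0.00585456, 0.04392174]), 'grasp_force': 0.0, 'gripper_width': 1.0024264614150251}
```

View pics/top0.png

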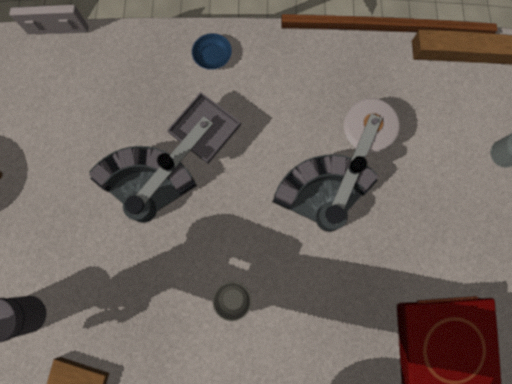

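View pics/side0.png

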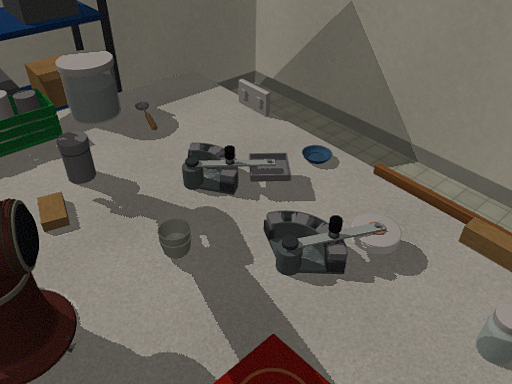

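The top view shows the lantern bracket on the right (knob about (359,164), pivot cap (335,215), white lantern (371,124)) and the tray bracket on the left (knob (165,160)). The side view agrees: lantern knob (335,226), tray knob (229,153). The arm must swing anticlockwise, which is leftward in the top view.

```bash
python3 - <<'E'
from h import *
for c,g in (("top",[.6,-.24]),("side",[.6,-.24])):
    P=cloud(c,np.load(f"pics/{c}0.npy")); im=cv2.imread(f"pics/{c}0.png")
    x,y,z=P[...,0],P[...,1],P[...,2]
    m=(np.hypot(x-g[0],y-g[1])<.04)&(z>.1)&(z<.13); k=P[m]; print(c,"knob",m.sum(),np.median(k,0),(k.min(0)+k.max(0))/2)
    m=(np.hypot(x-.5,y+.2)<.06)&(z>.07)&(z<.09); k=P[m]; print(c,"cap",m.sum(),np.median(k,0),(k.min(0)+k.max(0))/2)
    m=(np.hypot(x-.7,y+.27)<.08)&(z>.055)&(z<.07)&(im.min(-1)>140); k=P[m]; print(c,"lantern",m.sum(),(k.min(0)+k.max(0))/2)
s=manip.state(); print(R.from_quat(np.roll(s["tool_rot"],-1)).as_matrix().round(3))
E
```

```text
top knob 199 [ 0.60165621 -0.23736004  0.11414259] [ 0.60280745 -0.23780218  0.10896231]
top cap 319 [ 0.51168127 -0.19775617  0.078419  ] [ 0.52582945 -0.20221721  0.07623893]
top lantern 88 [ 0.69214734 -0.2556784   0.0595794 ]
side knob 147 [ 0.6010377  -0.2430305   0.11198755] [ 0.6047132  -0.24147997  0.1076312 ]
side cap 201 [ 0.51228068 -0.2016306   0.07683414] [ 0.52483259 -0.2004337   0.07531911]
side lantern 12 [ 0.68160537 -0.26924532  0.05917449]
[[-0.958  0.288 -0.   ]
 [ 0.288  0.958 -0.   ]
 [ 0.    -0.    -1.   ]]
```

```bash
python3 -m inch '[[[-0.032,-0.034,0],[0,0,0],1],[[-0.032,-0.034,0],[0,0,0],1],[[-0.032,-0.034,0],[0,0,0],1],[[-0.032,-0.034,0],[0,0,0],1],[[-0.032,-0.034,0],[0,0,0],1],[[-0.032,-0.034,0],[0,0,0],1],[[-0.032,-0.034,0],[0,0,0],1],[[-0.032,-0.034,0],[0,0,0],1]]'; python3 -m inch '[[[-0.032,-0.034,0],[0,0,0],1],[[-0.032,-0.034,0],[0,0,0],1],[[-0.032,-0.034,0],[0,0,0],1],[[-0.032,-0.034,0],[0,0,0],1],[[-0.032,-0.034,0],[0,0,0],1],[[-0.032,-0.034,0],[0,0,0],1],[[-0.032,-0.034,0],[0,0,0],1],[[-0.032,-0.034,0],[0,0,0],1]]'
cat >> h.py <<'E'
def togo(goal,head):
    s=manip.state(); M=R.from_quat(np.roll(s["tool_rot"],-1)).as_matrix()
    h=np.radians(head); ty=np.array([np.cos(h),np.sin(h),0]); z=np.array([0,0,-1.]); G=np.stack([np.cross(ty,z),ty,z],1)
    print("t",s["time"],"pos",s["tool_pos"].round(4),"shift",(M.T@(goal-s["tool_pos"])).round(4),"turn",R.from_matrix(M.T@G).as_rotvec().round(3),"F",s["contact_force"].round(1),"w",s["gripper_width"],"q",s["joint_pos"].round(2))
E
python3 -c "
from h import *
togo(np.array([.602,-.239,.2]),66)"
```

```text
time: 1.2
tool_pos: [0.3471, 0.2628, 0.2566]
tool_rot: [0.0, 0.145, 0.989, 0.0]
contact_force: [0.3, 1.0, -0.1]
gripper_width: 1.0
grasp_force: 0.0
time: 2.0
tool_pos: [0.5142, -0.0717, 0.2566]
tool_rot: [0.0, 0.146, 0.989, 0.0]
contact_force: [0.2, 0.4, 0.3]
gripper_width: 1.001
grasp_force: 0.0
t 2.0 pos [ 0.5142 -0.0717  0.2566] shift [-0.1322 -0.1349  0.0567] turn [0.    0.001 0.127] F [0.2 0.4 0.3] w 1.0007317327986773 q [-0.28 -0.2   1.86  0.    1.49 -1.56]
```

```bash
python3 -m inch '[[[-0.033,-0.034,0],[0,0,0],1],[[-0.033,-0.034,0],[0,0,0],1],[[-0.033,-0.034,0.02],[0,0,0],1],[[-0.033,-0.033,0.036],[0,0,0],1],[[0,0,0.036],[0,0,0.127],1],[[0,0,0],[0,0,0],1]]'
python3 - <<'E'
from h import *
im,d=manip.grab_frame("side"); cv2.imwrite("pics/side1.png",cv2.resize(im[130:290,220:420,::-1],None,fx=3,fy=3))
im2,d=manip.grab_frame("top"); cv2.imwrite("pics/top1.png",im2[...,::-1])
for c in ("side","top"):
  for r in manip.look_for(c,"lantern_knob")[:2]: print(c,r)
togo(np.array([.602,-.239,.107]),66)
E
```

```text
time: 2.6
tool_pos: [0.594, -0.229, 0.1634]
tool_rot: [-0.006, 0.209, 0.978, 0.002]
contact_force: [-0.8, -0.2, -0.9]
gripper_width: 1.005
grasp_force: 0.0
side {'point': [0.6588, -0.2634, 0.0643], 'score': 0.65}
side {'point': [0.5971, -0.2445, 0.0985], 'score': 0.48}
t 2.8 pos [ 0.5983 -0.2294  0.1731] shift [-0.007  -0.0073  0.0661] turn [-0.     0.004  0.003] F [ 0.4  0.4 -0.1] w 0.9996010514967502 q [-0.48  0.15  1.65  0.    1.34 -1.64]
```

View pics/side1.png

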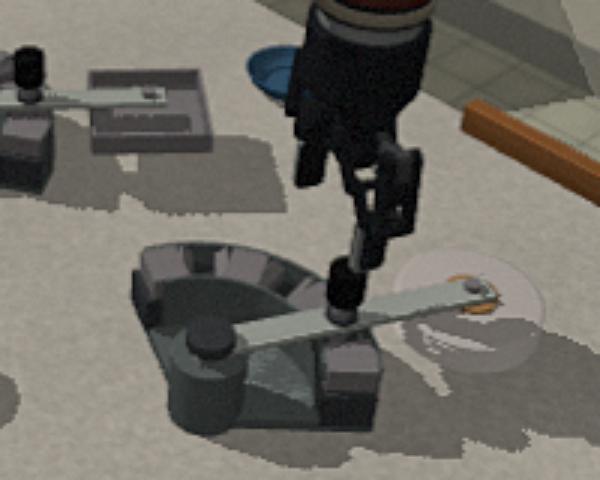

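The picture shows the open gripper above the lantern knob (crop px (345,285)), with a finger on each side of the arm. The estimate holds, so I descend and grip.

```bash
python3 -m inch '[[[-0.007,-0.007,0.0],[0,0,0],1],[[0,0,0.023],[0,0,0],1],[[0,0,0.022],[0,0,0],1],[[0,0,0.0],[0,0,0],1],[[0,0,0.0],[0,0,0],1]]'; python3 - <<'E'
from h import *
im,d=manip.grab_frame("side"); cv2.imwrite("pics/side2.png",cv2.resize(im[130:290,220:420,::-1],None,fx=3,fy=3))
togo(np.array([.602,-.239,.105]),66)
E
```

```text
time: 3.3
tool_pos: [0.6013, -0.2391, 0.1266]
tool_rot: [0.001, 0.208, 0.978, -0.0]
contact_force: [0.8, 0.1, -0.1]
gripper_width: 0.998
grasp_force: 0.0
t 3.35 pos [ 0.6018 -0.2393  0.1275] shift [0.0001 0.0004 0.0225] turn [-0.     0.003  0.001] F [ 0.3  0.2 -0.5] w 1.0007306193721002 q [-0.49  0.21  1.66 -0.    1.27 -1.65]
```

View pics/side2.png

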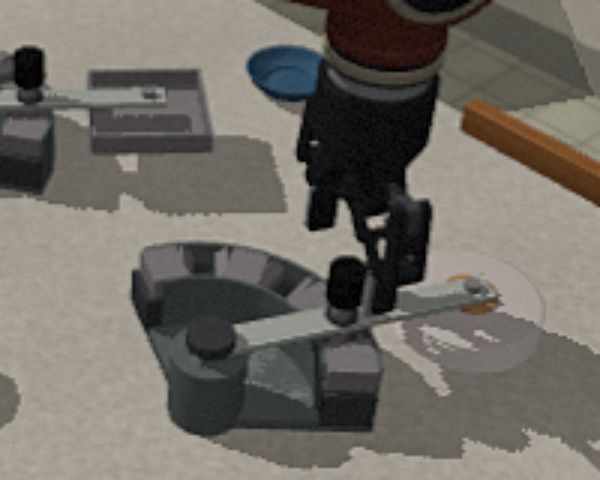

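The fingertips at (320,225) and (385,305) flank the knob top at (345,262). I lower the remaining 22 mm and close.

```bash
python3 -m inch '[[[0,0,0.022],[0,0,0],1],[[0,0,0],[0,0,0],1],[[0,0,0],[0,0,0],0.5],[[0,0,0],[0,0,0],0.2],[[0,0,0],[0,0,0],0.0],[[0,0,0],[0,0,0],0],[[0,0,0],[0,0,0],0],[[0,0,0],[0,0,0],0]]'; python3 - <<'E'
from h import *
im,d=manip.grab_frame("side"); cv2.imwrite("pics/side3.png",cv2.resize(im[130:290,220:420,::-1],None,fx=3,fy=3))
togo(np.array([.602,-.239,.105]),66); print(manip.state()["grasp_force"])
E
```

```text
time: 4.15
tool_pos: [0.6015, -0.2389, 0.1046]
tool_rot: [0.001, 0.208, 0.978, -0.0]
contact_force: [-1.5, 1.8, 5.0]
gripper_width: 0.311
grasp_force: 59.4
t 4.2 pos [ 0.6015 -0.2389  0.1046] shift [-0.0005  0.0002 -0.0004] turn [ 0.     0.002 -0.   ] F [-1.   1.5  5.4] w 0.3103086218638978 q [-0.49  0.24  1.68  0.    1.23 -1.65]
59.44632411003113
```

View pics/side3.png

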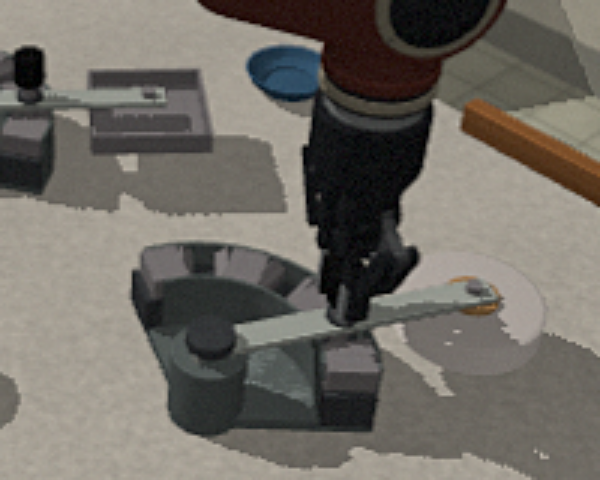

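The fingers are closed on the knob at (342,290), 26–28 mm apart with 59 N grip. Next I lift 23 mm slowly.

```bash
python3 -m inch '[[[0,0,-0.006],[0,0,0],0],[[0,0,-0.006],[0,0,0],0],[[0,0,-0.006],[0,0,0],0],[[0,0,-0.006],[0,0,0],0],[[0,0,0],[0,0,0],0],[[0,0,0],[0,0,0],0]]'; python3 - <<'E'
from h import *
im,d=manip.grab_frame("side"); cv2.imwrite("pics/side4.png",cv2.resize(im[130:290,220:420,::-1],None,fx=3,fy=3))
togo(np.array([.602,-.239,.128]),66)
E
```

```text
time: 4.8
tool_pos: [0.6012, -0.2388, 0.1253]
tool_rot: [0.001, 0.208, 0.978, 0.0]
contact_force: [7.7, -1.9, -9.4]
gripper_width: 0.311
grasp_force: 59.4
t 4.85 pos [ 0.6012 -0.2388  0.1252] shift [-0.0008  0.0001 -0.0028] turn [ 0.001  0.002 -0.   ] F [ 7.2 -2.  -8.8] w 0.313633263580243 q [-0.49  0.21  1.67  0.    1.26 -1.65]
```

View pics/side4.png

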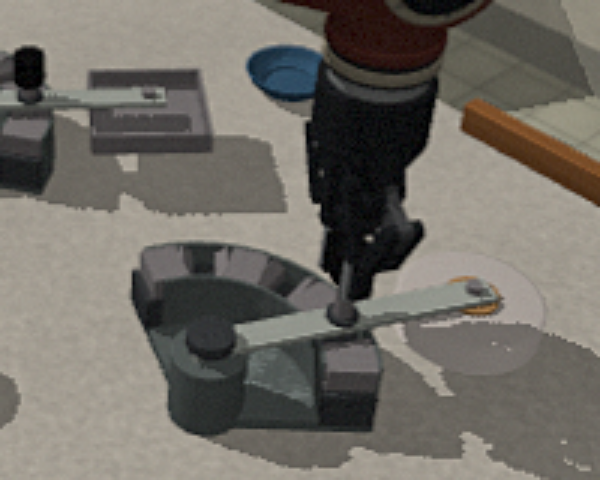

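The knob is up, with its pin shaft visible at (345,290), the arm not yet swung, and about 21 mm of lift. I add 2 mm, ease outward 1 mm and start the swing in 3° steps.

```bash
python3 -m inch '[[[-0.001,0,-0.002],[0,0,0],0],[[0,0,0],[0,0,0],0],[[0.00014,0.0052,0],[0,0,-0.0524],0],[[0.00014,0.0052,0],[0,0,-0.0524],0],[[0.00014,0.0052,0],[0,0,-0.0524],0],[[0.00014,0.0052,0],[0,0,-0.0524],0],[[0,0,0],[0,0,0],0]]'; python3 - <<'E'
from h import *
p=np.array([.5106,-.198]); t=manip.state()["tool_pos"][:2]-p; print(np.hypot(*t),np.degrees(np.arctan2(t[1],t[0])))
togo(np.array([.6084,-.1772,.128]),102)
E
```

```text
time: 5.55
tool_pos: [0.608, -0.2188, 0.1271]
tool_rot: [-0.0, 0.103, 0.995, 0.0]
contact_force: [5.8, -1.5, -9.6]
gripper_width: 0.309
grasp_force: 59.7
0.09960686427457276 -12.066696196509898
t 5.55 pos [ 0.608  -0.2188  0.1271] shift [ 0.0082  0.0408 -0.0009] turn [ 0.    -0.    -0.417] F [ 5.8 -1.5 -9.6] w 0.30933942005204657 q [-0.46  0.21  1.66 -0.    1.27 -1.82]
```

```bash
python3 -m inch '[[[0.00014,0.0052,0],[0,0,-0.0524],0],[[0.00014,0.0052,0],[0,0,-0.0524],0],[[0.00014,0.0052,0],[0,0,-0.0524],0],[[0.00014,0.0052,0],[0,0,-0.0524],0],[[0.00014,0.0052,0],[0,0,-0.0524],0],[[0.00014,0.0052,0],[0,0,-0.0524],0],[[0.00014,0.0052,0],[0,0,-0.0524],0],[[0.00014,0.0052,0],[0,0,-0.0524],0]]'; python3 -m inch '[[[0,0,0],[0,0,0],0],[[0,0,0],[0,0,0],0]]'; python3 - <<'E'
from h import *
p=np.array([.5106,-.198]); t=manip.state()["tool_pos"][:2]-p; print(np.hypot(*t),np.degrees(np.arctan2(t[1],t[0])))
im,d=manip.grab_frame("side"); cv2.imwrite("pics/side5.png",cv2.resize(im[130:290,220:420,::-1],None,fx=3,fy=3))
togo(np.array([.6084,-.1772,.128]),102)
E
```

```text
time: 6.35
tool_pos: [0.6081, -0.178, 0.1274]
tool_rot: [0.0, -0.106, 0.994, -0.0]
contact_force: [6.7, -1.9, -8.9]
gripper_width: 0.309
grasp_force: 59.9
time: 6.55
tool_pos: [0.6081, -0.178, 0.1274]
tool_rot: [0.0, -0.106, 0.994, -0.0]
contact_force: [6.5, -1.2, -10.0]
gripper_width: 0.311
grasp_force: 59.9
0.09953164495427122 11.603547091218335
t 6.6 pos [ 0.6081 -0.1781  0.1274] shift [-0.0005  0.0008 -0.0006] turn [-0.     0.001  0.002] F [ 6.1 -1.2 -8.3] w 0.31383334822209374 q [-0.4   0.18  1.7  -0.    1.26 -2.18]
```

View pics/side5.png

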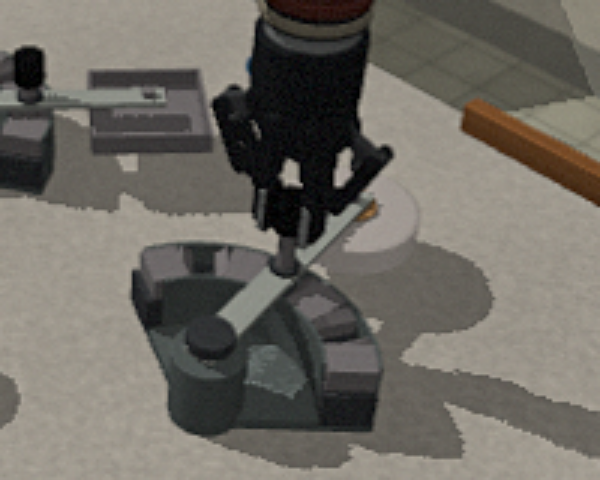

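The arm has swung to the middle hole region, with the collar at (285,265), and the knob is still held up. The measured angle is within 0.5° of the goal, so I let go.

```bash
python3 -m inch '[[[0,0,0],[0,0,0],1],[[0,0,0],[0,0,0],1],[[0,0,0],[0,0,0],1],[[0,0,0],[0,0,0],1],[[0,0,0],[0,0,0],1],[[0,0,-0.03],[0,0,0],1],[[0,0,-0.04],[0,0,0],1],[[0,0,-0.04],[0,0,0],1]]'; python3 -m inch '[[[0,0,-0.04],[0,0,0],1],[[0.04,0,-0.03],[0,0,0],1],[[0.04,0,0],[0,0,0],1],[[0.04,0,0],[0,0,0],1],[[0.04,0,0],[0,0,0],1],[[0,0,0],[0,0,0],1],[[0,0,0],[0,0,0],1]]'; python3 - <<'E'
from h import *
ims=[]
for c in ("side","top"):
    im,d=manip.grab_frame(c); ims.append(cv2.resize((im[130:290,220:420] if c=="side" else im[80:240,240:440])[...,::-1],None,fx=2,fy=2)); P=cloud(c,d)
    x,y,z=P[...,0],P[...,1],P[...,2]
    m=(np.hypot(x-.608,y+.177)<.03)&(z>.095)&(z<.15); k=P[m]
    if len(k): print(c,m.sum(),np.median(k,0).round(4),np.percentile(k[:,2],95), np.degrees(np.arctan2(np.median(k[:,1])+.198,np.median(k[:,0])-.5106)))
    for l in ("lantern_knob","tray_knob"): print(c,l,manip.look_for(c,l)[:2])
cv2.imwrite("pics/end.png",np.hstack(ims)); togo(np.array([.6,-.2,.2]),102)
E
```

```text
time: 7.4
tool_pos: [0.6075, -0.178, 0.2399]
tool_rot: [-0.001, -0.105, 0.994, 0.0]
contact_force: [0.2, 0.2, 0.5]
gripper_width: 0.999
grasp_force: 0.0
time: 8.1
tool_pos: [0.4512, -0.2117, 0.3098]
tool_rot: [0.001, -0.104, 0.995, -0.0]
contact_force: [-0.6, 0.0, -0.1]
gripper_width: 0.999
grasp_force: 0.0
side 151 [ 0.6072 -0.1836  0.1113] 0.11465856360349962 8.483264946012143
side lantern_knob [{'point': [0.6065, -0.1857, 0.1032], 'score': 0.75}]
side tray_knob [{'point': [0.5982, 0.1136, 0.1003], 'score': 0.44}]
top 203 [ 0.6072 -0.1759  0.1138] 0.11627364460650615 12.882217569746059
top lantern_knob [{'point': [0.606, -0.1787, 0.1167], 'score': 0.77}]
top tray_knob [{'point': [0.6061, 0.1208, 0.1186], 'score': 0.51}]
t 8.4 pos [ 0.4523 -0.2113  0.3092] shift [-0.1469 -0.0199  0.1092] turn [ 0.    -0.     0.001] F [-0.2  0.5  0. ] w 1.0004014074243914 q [-0.59 -0.28  1.83  0.    1.59 -2.37]
```

View pics/end.png

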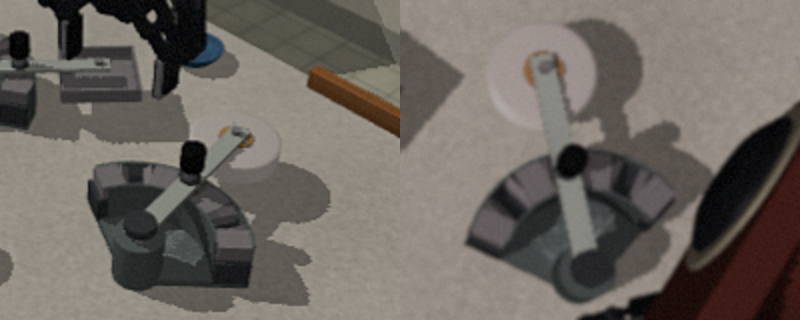

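The knob (left crop (193,158), right crop (571,160)) is back at its rest height, with its top at 0.114 m as at the start. The arm is at the middle hole, the tray bracket is unmoved and the robot is clear.

```bash
python3 -c "
from plant import manip
print(manip.job_done())"
```

```text
the job is handed in; nothing more can be done
None
```

I moved the lantern's arm to the middle hole, where the knob is back at its rest height (top at 0.114 m, as at the start); the tray's bracket shows no movement, and I handed the job in at about 8.4 s (the hand-in call returned no verdict).

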